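Push the row of gear motors home in the soldering rail and bolt it

ROBOT

A 6-joint arm with a two-finger parallel gripper is mounted at the origin on the work surface. World frame = base frame: x ahead of the robot, y to its left, z up, the work surface at z = 0. Lengths are in mm, angles in rad, forces in N, time in s.
With the tool pointing down it reaches from about 350 to 975 mm from the base axis. Payload 7.1 kg.
Tool frame: the origin (TCP) lies midway between the tips of the shut fingers; the grasp point (between the pads) lies 19 mm behind it (ctrl.tcp_to_grasp is the distance from the TCP to the grasp point, in mm); z points along the fingers, y is the line along which they close (so a half turn about z gives the same grasp; the last joint's range is limited). The gripper opens to 88 mm and grips with 3 to 60 N. Pads are 20 mm wide; open, the fingers measure 115 mm over their backs; the gripper's body (75 mm by 178 mm) begins 61 mm behind the grasp point.
Start: joints at [-1.363, 0.423, 1.63, -0, 1.089, -0.019], TCP at [140.557, -608.973, 222.675] pointing down, gripper open.
Joint ranges: [-3, 3], [-0.9, 2.11], [0.09, 2.58], [-1.31, 4.45], [0.11, 2.69], [-2.54, 2.54]. Speed limits (rad/s): [2.39, 2.39, 3.01, 3.14, 3.14, 3.14].

INTERFACE

Orientations are given as a rotation vector (axis times angle).
In Python, from workcell import get_obs, cams, ticket, boxes_of, ctrl gives the robot as it stands.
- The arm moves only by the shell command python3 -m creep 'ROWS' [OPENING]. ROWS is JSON, one flat list of numbers, 4 for each row, row after row: the shift along the world's x, y, z in m, then the turn about the world's z in rad. In form: [tx, ty, tz, spin, tx, ty, tz, spin, ...]. A call has 1 to 10 rows; each row is the pose to reach, as a shift and turn from the pose commanded when the call began; what a row does not reach only later rows make up. A row lasts 1/12 s, in which the tool goes at most 41.7 mm and 7.16 degrees, less where a joint would pass 70% of its speed; a pose out of reach is approached as far as the arm can. A call with a gripper value outside its range is refused whole. OPENING is the opening, from 0 (shut) to 1 (fully open), set as the call begins (- or left out, the last holds). The fingers move at their own pace and stop on an object; the grip force is fixed at half the most. Time passes only in rows, so rows that repeat a pose let the fingers close. It gives the time, the measured TCP pose, the force, the opening and the grip force at its end, in the units of the state.
- get_obs(): the state, without advancing time (a new reading comes with each control period).
- cams.get_image(name): name is "scene" or "top"; returns (picture, depth): 400x640x3 uint8, red, green, blue; 400x640 float32, mm along the optical axis (not along the pixel's ray), 0 where there is no reading.
- cams.get_calibration(name): a dict with "mtx" (3x3 intrinsics, pixels), "R" (3x3) and "t" (3): a world point X has camera coordinates R X + t. Camera axes: x right, y down, z forward; pixel columns grow to the right and rows downward; lengths in mm; the calibration is good to about 2 mm. A picture is of the moment at which its call begins. get_calibration takes no time and is no camera call.
- ticket.close_job(): hands the job in; it is judged then, once.
Trained networks look in the newest picture that a camera, given by its name, has taken for a name from the list of things; names that differ only in an ending like _2 or _b are one class to them, and where a whole thing is asked for, a point or a joint stands for the part that bears it (a point fixed in the world has none). Each returns a list of dicts, best first, with "score" (0 to 1); they miss things now and then, are a little off and sometimes report something else, mostly with a low value. They report only what shows in the picture. A call takes as long as a camera call. They do not tell look-alikes from the thing itself.
- boxes_of(camera, target): "centre" ([column, row] in pixels, amid what is visible of it).
The state is a dict: "t": time; "qpos": joint angles; "qvel": joint speeds; "joint_torque": joint torques, N m; "ee_pos": TCP position; "orientation": TCP orientation; "ft_force": force on the tool from outside, world axes, zero at the start; "moment": the same for the moment, N m; "width": finger opening in mm; "grasp_force": force on a finger pad.
Only numpy, scipy, OpenCV 4.12 (cv2) and the standard library are available. Lean on these libraries where they do the work, as an engineer would, in place of code of your own. Each camera call takes 0.05 s, during which the arm holds its last target. There are 200 camera calls.

TASK

Close up the row of three gear motors in the soldering jig's rail: push on the rear end of the rearmost motor so that the whole row slides as one train until the front motor is against the end stop and the motors touch each other, without touching the other two motors. Then push the bolt's thumb plate so that the bolt slides all the way across the rail behind the row. Only push, with the fingers: lift nothing, and leave the other things on the jig and the table where they are.

Things in the scene. Friction and masses are not known exactly. Their poses are not given: they have to be found in the camera images.
- jig: Soldering jig, fixed: plywood board (mm: x -190 to 190, y -150 to 45, 6 thick) carrying an aluminium rail along x. Origin: on the table surface, on the rail's centre line, mid-board; x runs along the rail to the end stop, z up. Rail floor 6 above the table; two walls, tops at 11, 4 thick, 25 apart inside, x -176 to 179, open at the -x end.
- stop_face (a point): Centre of the face of the end stop, an aluminium block closing the rail's +x end: 170 mm along the jig's x, 15 above the table; block top at 28. Axes as the jig's. The row is pushed towards it.
- motor_front: Yellow robot-car gear motor, 70 long x 22 wide x 19 high mm, 32 g: gearbox (42 long) to its own +x, round metal can (28 long, 19 across, flat end) to -x, axle stub 9 high on top of the gearbox. Origin: centre of the underside, 35 from either end. First in the row, nearest the stop; gaps of 1 to 4 between motors at the start. Home: x = 135 in the jig's frame.
- motor_mid: Yellow robot-car gear motor, 70 long x 22 wide x 19 high mm, 32 g: gearbox (42 long) to its own +x, round metal can (28 long, 19 across, flat end) to -x, axle stub 9 high on top of the gearbox. Origin: centre of the underside, 35 from either end. Second in the row, gearbox to the stop like the others. Home: x = 65 in the jig's frame.
- motor_rear: Yellow robot-car gear motor, 70 long x 22 wide x 19 high mm, 32 g: gearbox (42 long) to its own +x, round metal can (28 long, 19 across, flat end) to -x, axle stub 9 high on top of the gearbox. Origin: centre of the underside, 35 from either end. Last in the row: push its can's flat end. Home: x = -5 in the jig's frame, rear end at -40. The row needs under 2 N.
- bolt (a joint): How far the bolt is pushed across the rail, in m: 0 to 0.005 (drawn back) at the start, 0.046 fully across, at its limit. Steel bar, jig x -56 to -46 mm, 13 to 19 above the table, tip at y = -32 at 0, +14 at 0.046. Slides to the jig's +y, stays where left, friction about 1.5 N. Its guide block: x -70 to -30, y -46 to -34, top at 26.
- thumb_plate (a point): Centre of the bolt's upright thumb plate, 26 wide (jig x) x 6 thick (jig y) x 30 high mm, 9 to 39 above the table; at bolt 0 it is at x = -51, y = -97, z = 24 in the jig's frame and moves to +y with the bolt. Push its outer face, which looks to the jig's -y, above bare board. Axes as the jig's.
- spare_motor: bystander: a fourth, equal gear motor lying on the jig's board beside the rail, on the bolt's side, nearer the end stop. Origin: centre of the underside.
- standoff: bystander: brass standoff, 14 across, 28 high, upright on the board's narrow strip on the other side of the rail. Origin: centre of the underside.
- wheel: bystander: black rubber wheel, 65 across, 26 high, lying flat on the table. Origin: centre of the underside.
- multimeter: bystander: red and black multimeter, 88 x 175 x 48 high, lying on the table. Origin: centre of the underside.
- cutters: bystander: wire cutters with red handles, about 135 long, 14 high, on the table. Origin: under the pivot.
- screwdriver: bystander: screwdriver with a green handle lying on the table to the left of the jig, beyond the multimeter. Origin: underside, mid-length.
There are look-alikes about, which are no part of the job. What is shaped like the motor_mid but orange or purple is not meant. Leave any blue look-alike of the motor_rear alone.

How it is judged (in metres and radians):
On the way, in this order (a step that is already met when the one before it is completed fails the run):
1. the row is home against the end stop, motors touching, with the bolt still drawn back (x of motor_front in the frame of jig above 0.132 m and x of motor_mid in the frame of jig above 0.0615 m and x of motor_rear in the frame of jig above -0.009 m and value of joint bolt below 0.012 m), for 0.2 s.
2. the bolt is pushed all the way across behind the row (x of motor_front in the frame of jig above 0.132 m and x of motor_mid in the frame of jig above 0.0615 m and x of motor_rear in the frame of jig above -0.009 m and value of joint bolt above 0.042 m), for 0.2 s.
At the end, for the whole second after the job is handed in: Front motor within 3 mm of the end stop, the middle one within 3.5 mm and the rear one within 4 mm of its home place, all three lying straight in the rail (4 mm, 0.1 rad) and at rest; bolt within 4 mm of fully across (all of step 2 and z of each of motor_front, motor_mid, motor_rear in the frame of jig below 0.009 m and y of motor_front in the frame of jig between -0.004 and 0.004 m and angle between the x axis of each of motor_front, motor_mid, motor_rear and the x axis of jig, either way round below 0.1 rad and y of motor_mid in the frame of jig between -0.004 and 0.004 m and y of motor_rear in the frame of jig between -0.004 and 0.004 m and linear speed of each of motor_front, motor_mid, motor_rear below 0.01 m/s); the robot touches nothing.
It fails at once if a motor of the row is lifted or tipped (z of any of motor_front, motor_mid, motor_rear in the frame of jig above 0.014 m or angle between any of motor_front, motor_mid, motor_rear's own z axis and vertical above 0.25 rad).
It fails at once if the robot touches the front or the middle motor (contact force between any of the arm, the fingers and motor_front above 0.5 N or contact force between any of the arm, the fingers and motor_mid above 0.5 N).
It fails at once if the rear motor is gripped or dragged instead of being pushed at its rear end (contact force between the fingers and motor_rear above 0.5 N and x of the grasp point in the frame of motor_rear above -0.02 m).
It fails at once if the thumb plate is pinched instead of pushed (contact force between the fingers and jig above 0.5 N and z of the grasp point in the frame of thumb_plate below 0.012 m and y of the grasp point in the frame of thumb_plate between -0.003 and 0.003 m and x of the grasp point in the frame of thumb_plate between -0.012 and 0.012 m).
It fails at once if a bystander is moved by more than 15 mm (distance of any of spare_motor, standoff, wheel, multimeter, cutters, screwdriver from where it was at the start of the episode above 0.015 m).
It also fails if it takes over 48 s, if anything falls off the work surface, if the arm or the gripper's body presses on something with over 40 N, if the wrist force passes 120 N, or if a joint passes its speed limit or range.

## Working session

There is one attempt and no reset: what is moved stays moved. The work goes in short steps, Python scripts to look and compute and a shell command to move; the robot and the scene stay as the last step left them, time stands still between calls to the robot, and variables do not carry over. Pictures are saved under pics/ and viewed, at most 10 in all, crops included, and the job is handed in when it is done.

```bash
mkdir -p pics
python3 - <<'E'
from workcell import *
import cv2,numpy as np
for n in ("top","scene"):
    p,d=cams.get_image(n); cv2.imwrite(f"pics/{n}0.png",p[:,:,::-1]); np.savez(f"{n}0.npz",p=p,d=d)
    c=cams.get_calibration(n); print(n,c)
    for k in ("jig","motor_front","thumb_plate","spare_motor","standoff"):
        print(k,[(np.round(b["centre"]),round(b["score"],2)) for b in boxes_of(n,k)][:6])
print(get_obs())
E
```

```text
top {'mtx': array([[432.3342626 ,   0.        , 324.14727782],
       [  0.        , 432.3342626 , 204.16899398],
       [  0.        ,   0.        ,   1.        ]]), 'R': array([[ 0.01846039, -0.99963862,  0.01954082],
       [-0.99518157, -0.0202534 , -0.09593455],
       [ 0.09629565, -0.01767568, -0.99519582]]), 't': array([ -19.86186862,  542.32108679, 1507.73834165])}
jig [(array([322., 189.]), 0.78)]
motor_front [(array([300., 208.]), 0.54)]
thumb_plate [(array([336., 179.]), 0.57)]
spare_motor [(array([304., 182.]), 0.69)]
standoff []
scene {'mtx': array([[517.20180374,   0.        , 318.83308336],
       [  0.        , 517.20180374, 200.38705059],
       [  0.        ,   0.        ,   1.        ]]), 'R': array([[ 0.03192732,  0.99926685,  0.02112839],
       [ 0.65079225, -0.00473999, -0.75924106],
       [-0.75858427,  0.03799072, -0.65046645]]), 't': array([ -41.30560466, -307.33135191, 1804.1425771 ])}
jig [(array([308., 234.]), 0.7)]
motor_front [(array([339., 210.]), 0.55)]
thumb_plate [(array([293., 235.]), 0.66)]
spare_motor [(array([340., 234.]), 0.78)]
standoff [(array([279., 216.]), 0.54), (array([339., 212.]), 0.34)]
{'t': 0.6, 'qpos': array([-1.36296749e+00,  4.23081245e-01,  1.62990792e+00,  8.40987118e-06,
        1.08860688e+00, -1.90101325e-02]), 'qvel': array([-2.85187461e-04, -1.16546827e-05,  5.66946148e-04, -1.39317396e-03,
       -5.89083598e-04, -1.62698891e-03]), 'joint_torque': array([-4.50448006e-04, -5.44300568e+01, -2.73933291e+01,  6.43212092e-02,
        1.70275779e-02, -2.28258841e-05]), 'ee_pos': array([ 140.57835282, -608.96305614,  222.68366357]), 'orientation': array([-3.12140426e+00, -3.55547823e-01, -1.11501552e-05]), 'ft_force': array([0.3060364, 0.2423102, 0.053092 ]), 'moment': array([0.08608651, 0.00275328, 0.0169448 ]), 'grasp_force': 0.0, 'width': 87.58750396619699}
```

Run:
```python
import cv2
t=cv2.imread("pics/top0.png");s=cv2.imread("pics/scene0.png")
cv2.imwrite("pics/a.png",cv2.resize(t[130:270,230:430],None,fx=4,fy=4,interpolation=2))
cv2.imwrite("pics/b.png",cv2.resize(s[165:305,210:410],None,fx=4,fy=4,interpolation=2))
```

```text
(no output)
```

View pics/a.png

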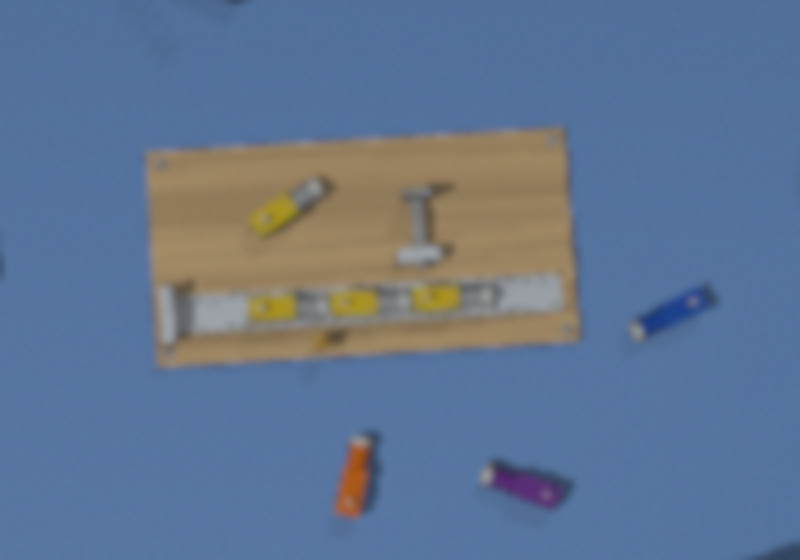

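View pics/b.png

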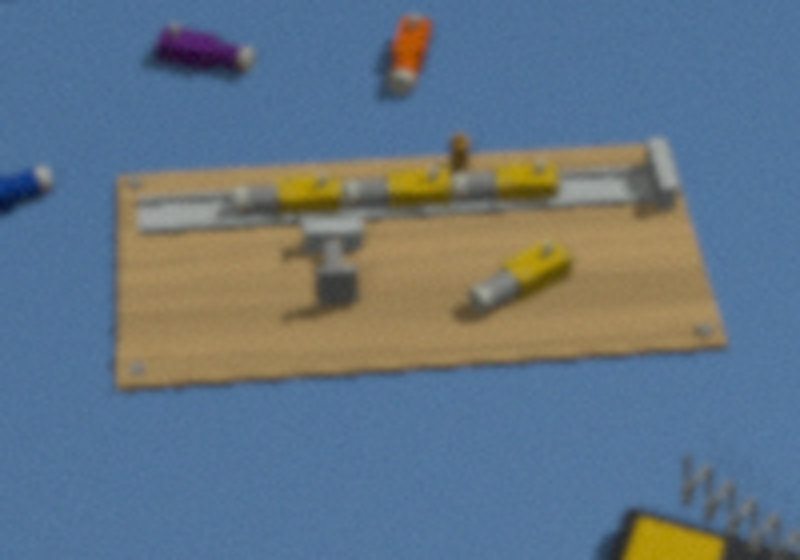

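View pics/scene0.png

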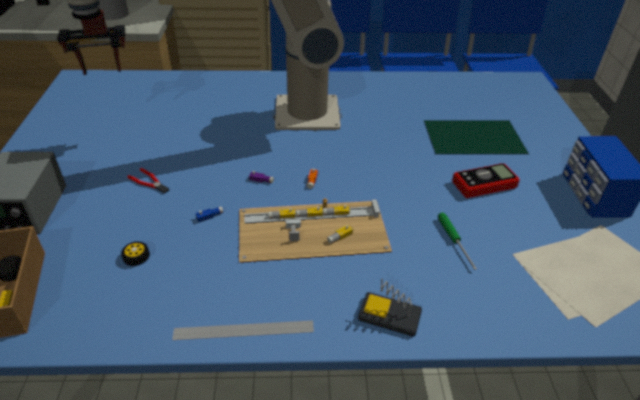

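The top view shows the jig's x axis running image-left (world +y), with the stop at (272,208). The row's rear end is near (354,204), the thumb plate near (334,178), and the bolt side faces away from the robot. The orange, purple and blue look-alikes are all off the board. Next I fit the jig pose in both views.

```bash
cat > h.py <<'E'
import numpy as np,cv2
from workcell import cams
from scipy.optimize import minimize,least_squares
C={n:cams.get_calibration(n) for n in("top","scene")}
def proj(n,X):
    c=C[n]; q=np.atleast_2d(X)@c["R"].T+c["t"]; q=q@c["mtx"].T; return q[:,:2]/q[:,2:]
def j2w(P,X):
    X=np.atleast_2d(X).astype(float); c,s=np.cos(P[2]),np.sin(P[2])
    return np.c_[P[0]+c*X[:,0]-s*X[:,1],P[1]+s*X[:,0]+c*X[:,1],X[:,2]]
def w2j(P,X):
    d=np.atleast_2d(X)-[P[0],P[1],0]; c,s=np.cos(P[2]),np.sin(P[2])
    return np.c_[c*d[:,0]+s*d[:,1],-s*d[:,0]+c*d[:,1],d[:,2]]
def tri(uv):  # {cam:(u,v)}
    f=lambda X:np.r_[tuple(proj(n,X)[0]-uv[n] for n in uv)]
    r=least_squares(f,[500,0,20]); return r.x,np.abs(r.fun).max()
E
python3 - <<'E'
from h import *
B=np.array([[x,y,z] for x in(-190,190) for y in(-150,45) for z in(0,6)])
M={};im={}
off={"top":(230,130),"scene":(210,165)}
for n in C:
    p=np.load(n+"0.npz")["p"]; im[n]=p
    h=cv2.cvtColor(p,cv2.COLOR_RGB2HSV); 
    m=((h[...,0]<40)&(h[...,1]>60)&(h[...,2]>70)).astype(np.uint8)  # wood
    m=cv2.morphologyEx(m,cv2.MORPH_CLOSE,np.ones((13,13)))
    k,l,s,_=cv2.connectedComponentsWithStats(m); u,v={"top":(340,165),"scene":(300,250)}[n]
    M[n]=(l==l[v,u]).astype(float); print(n,M[n].sum())
def cost(P,cs):
    e=0
    for n in cs:
        h=cv2.convexHull(proj(n,j2w(P,B)).astype(np.float32))
        r=np.zeros((1600,2560),np.uint8); cv2.fillConvexPoly(r,np.round((h+.5)*4*16-8).astype(np.int32),255,shift=4)
        e+=np.abs(cv2.resize(r,(640,400),interpolation=cv2.INTER_AREA)/255.-M[n]).sum()
    return e
P0=None
# init from top picks
pk=np.array([[147,152],[565,128],[580,342],[158,367]])/4+[230,130]
X=np.array([[190,-150,6],[-190,-150,6],[-190,45,6],[190,45,6]])
P0=least_squares(lambda P:(proj("top",j2w(P,X))-pk).ravel(),[550,0,1.57]).x; print(P0)
for cs in(["top"],["scene"],["top","scene"]):
    r=minimize(cost,P0,args=(cs,),method="Nelder-Mead",options=dict(initial_simplex=P0+np.array([[0,0,0],[8,0,0],[0,8,0],[0,0,.03]]))); print(cs,r.x,r.fun)
P=r.x; np.save("P.npy",P)
Y={}
for n in C:
    h=cv2.cvtColor(im[n],cv2.COLOR_RGB2HSV); m=((h[...,0]>20)&(h[...,0]<34)&(h[...,1]>185)&(h[...,2]>110)).astype(np.uint8)
    k,l,s,c=cv2.connectedComponentsWithStats(m)
    Y[n]=[(c[i].round(2),s[i,4]) for i in range(1,k) if s[i,4]>12 and M[n][int(c[i][1]),int(c[i][0])]]
    print(n,Y[n])
def show(name,t,s):
    X,e=tri({"top":np.array(t)/4+off["top"],"scene":np.array(s)/4+off["scene"]}); print(name,"w",X.round(1),"jig",w2j(P,X)[0].round(1),e.round(2))
show("plate top centre",(416,191),(337,264)); show("stop top near +y..",(170,313),(662,143)); show("rear end top",(497,290),(237,190))
for k,x in dict(plate=[-51,-97,39],stop=[170,0,28],guide=[-50,-40,26]).items(): 
    w=j2w(P,[x]); print(k,w.round(1),[(proj(n,w)[0]-off[n])*4 for n in C])
E
```

```text
top 5310.0
scene 7453.0
[537.33946186  -0.88425801   1.65034656]
['top'] [540.85257914   1.68955887   1.65607091] 396.74901960784314
['scene'] [537.36123318  -0.59947975   1.65640422] 401.19607843137254
['top', 'scene'] [ 5.37737351e+02 -1.93172995e-01  1.64965151e+00] 809.2980392156862
top [(array([299.24, 183.  ]), np.int32(21)), (array([340.  , 203.92]), np.int32(13)), (array([298.88, 206.59]), np.int32(17)), (array([319.69, 205.  ]), np.int32(13))]
scene [(array([340.94, 208.9 ]), np.int32(62)), (array([313.99, 210.71]), np.int32(70)), (array([286.52, 212.46]), np.int32(63)), (array([343.74, 230.58]), np.int32(72))]
plate top centre w [636.  -41.7  39.7] jig [-49.1 -94.6  39.7] 0.16
stop top near +y.. w [523.4 174.2  41.4] jig [175.    0.6  41.4] 0.77
rear end top w [ 550.7 -110.8   26. ] jig [-111.3   -4.2   26. ] 1.53
plate [[638.5 -43.4  39. ]] [array([417.32085325, 188.3436973 ]), array([333.78172557, 267.59073882])]
stop [[524.3 169.3  28. ]] [array([174.08702082, 312.96549567]), array([650.70041482, 159.12362928])]
guide [[581.6 -46.9  26. ]] [array([419.5802933 , 253.99794439]), array([329.08075505, 220.98904522])]
```

The fit agrees with the pictures: jig at about (537.5, 0), yaw 1.650, plate outer face near jig y −98, and the row's rear end near jig x −111. I'll approach with the fingers shut and turned −0.148 so that tool y lies along the rail.

```bash
python3 -m creep '[0.02,0.022,0,-0.05, 0.045,0.05,0,-0.1, 0.07,0.077,0,-0.148, 0.095,0.104,0,-0.148, 0.12,0.131,0,-0.148, 0.145,0.158,0,-0.148, 0.17,0.186,0,-0.148, 0.19,0.208,0,-0.148, 0.2,0.219,0,-0.148, 0.205,0.224,0,-0.148]' 0 && python3 -m creep '[0.02,0.022,0,0, 0.045,0.05,-0.01,0, 0.07,0.077,-0.02,0, 0.095,0.104,-0.03,0, 0.12,0.131,-0.045,0, 0.145,0.158,-0.06,0, 0.17,0.186,-0.08,0, 0.19,0.208,-0.1,0, 0.2,0.22,-0.12,0, 0.205,0.225,-0.13,0]'
```

```text
t: 1.43
ee_pos: [346.9, -383.3, 222.9]
orientation: [-3.139, -0.128, -0.0]
ft_force: [-0.8, 0.2, -0.5]
width: 24.9
grasp_force: 0.0
t: 2.27
ee_pos: [550.9, -158.4, 90.4]
orientation: [-3.138, -0.127, 0.003]
ft_force: [-0.2, 0.1, -0.3]
width: 0.4
grasp_force: 0.0
```

```bash
python3 -m creep '[0,0,-0.015,0, 0,0,-0.035,0, 0,0,-0.05,0, 0,0,-0.055,0, 0,0,-0.055,0, 0,0,-0.055,0]' 0
python3 - <<'E'
from h import *
from workcell import get_obs
P=np.load("P.npy"); o=get_obs()["ee_pos"]; print(w2j(P,o))
ims=[]
for n,(u,v) in dict(top=(230,130),scene=(210,165)).items():
    p,d=cams.get_image(n); c=cv2.resize(p[v:v+70 if 0 else v+110,u:u+200,::-1],None,fx=4,fy=4,interpolation=2)
    for X,col in((o,(0,0,255)),(j2w(P,[-40,0,25])[0],(255,0,255)),(j2w(P,[-111,0,25])[0],(0,255,0)),(j2w(P,[-176,0,6])[0],(0,0,0))):
        q=(proj(n,X)[0]-[u,v]+.5)*4; cv2.drawMarker(c,tuple(int(a) for a in q),col,0,10,1)
    ims.append(c[100:400])
cv2.imwrite("pics/c.png",np.vstack(ims))
E
```

```text
t: 2.77
ee_pos: [550.6, -160.8, 38.1]
orientation: [3.139, 0.122, 0.0]
ft_force: [-0.9, -0.5, -0.4]
width: 0.3
grasp_force: 0.0
[[-1.61119766e+02 -1.35182314e-01  3.80956658e+01]]
```

View pics/c.png

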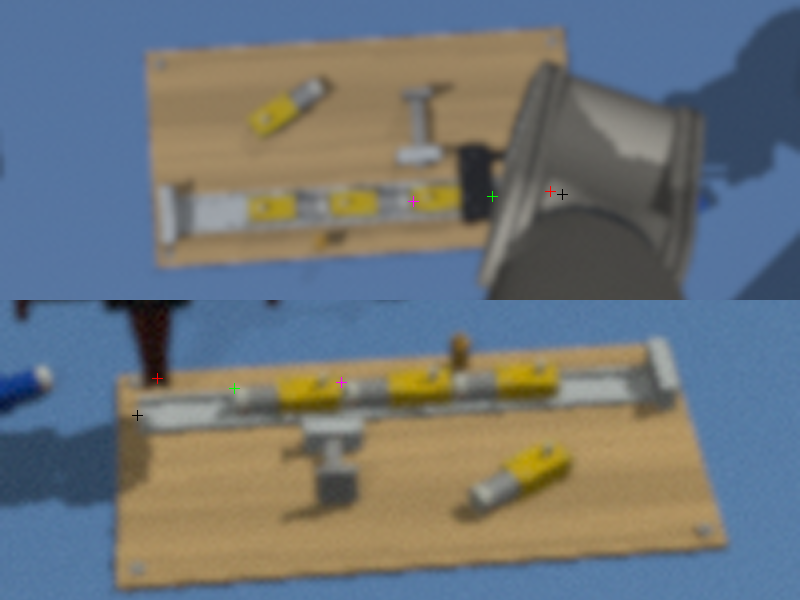

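```bash
python3 -m creep '[0,0,-0.01,0, 0,0,-0.02,0, 0,0,-0.024,0, 0,0,-0.024,0, 0,0,-0.024,0]' 0 && python3 -m creep '[-0.0004,0.005,0,0, -0.001,0.012,0,0, -0.0016,0.02,0,0, -0.002,0.025,0,0, -0.0024,0.03,0,0, -0.0027,0.034,0,0, -0.003,0.038,0,0, -0.0033,0.042,0,0, -0.0036,0.046,0,0, -0.004,0.05,0,0]' && python3 -m creep '[-0.0003,0.004,0,0, -0.0006,0.008,0,0, -0.001,0.012,0,0, -0.0013,0.016,0,0, -0.0016,0.02,0,0, -0.0019,0.024,0,0, -0.0022,0.028,0,0, -0.0025,0.032,0,0, -0.0028,0.035,0,0, -0.0030,0.038,0,0]'
```

```text
t: 3.28
ee_pos: [550.2, -159.8, 13.1]
orientation: [-3.139, -0.124, 0.002]
ft_force: [0.5, -0.3, 0.6]
width: 0.4
grasp_force: 0.0
t: 4.12
ee_pos: [546.7, -109.7, 13.8]
orientation: [3.139, 0.124, 0.0]
ft_force: [1.0, -0.9, -0.0]
width: 0.6
grasp_force: 0.3
t: 4.95
ee_pos: [543.5, -71.6, 13.7]
orientation: [-3.139, -0.124, 0.0]
ft_force: [-0.1, -1.6, 0.8]
width: 0.2
grasp_force: 0.3
```

Run:
```python
from h import *
from workcell import get_obs
P=np.load("P.npy"); o=get_obs()["ee_pos"]; print(w2j(P,o))
```

```text
[[-71.65584948  -0.11269686  13.66514849]]
```

```bash
python3 -m creep '[-0.0002,0.003,0,0, -0.0004,0.006,0,0, -0.0007,0.009,0,0, -0.0009,0.011,0,0, -0.001,0.013,0,0, -0.001,0.013,0,0]'&& python3 -m creep '[-0.0001,0.001,0,0, -0.0001,0.002,0,0, -0.0002,0.003,0,0, -0.0002,0.003,0,0]'
python3 - <<'E'
from h import *
from workcell import get_obs
P=np.load("P.npy"); o=get_obs()["ee_pos"]; print(w2j(P,o))
ims=[]
for n,(u,v) in dict(top=(230,130),scene=(210,165)).items():
    p,d=cams.get_image(n); c=cv2.resize(p[v+25:v+100,u:u+200,::-1],None,fx=4,fy=4,interpolation=2); ims.append(c)
cv2.imwrite("pics/d.png",np.vstack(ims))
E
```

```text
t: 5.45
ee_pos: [542.4, -58.6, 13.6]
orientation: [-3.139, -0.124, 0.0]
ft_force: [0.2, -0.6, -0.2]
width: 0.5
grasp_force: 0.0
t: 5.78
ee_pos: [542.3, -55.8, 13.6]
orientation: [-3.139, -0.124, 0.0]
ft_force: [0.4, -0.9, 0.4]
width: 0.2
grasp_force: 0.0
[[-55.81717899  -0.15741594  13.63625511]]
```

View pics/d.png

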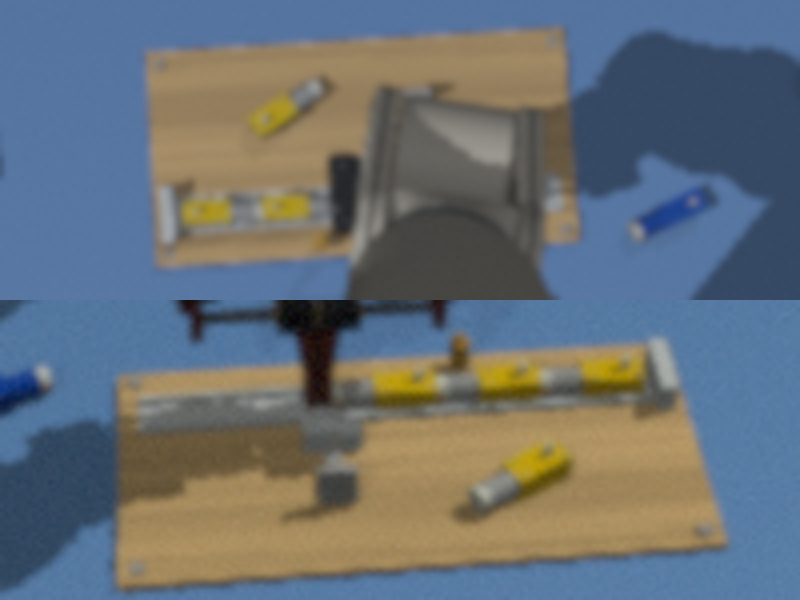

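The row is now a train just short of the stop, with the front gearbox at about (645,370) in the lower crop. I'll creep on until the force rises.

```bash
for i in 1; do :; done; python3 -m creep '[-0.0001,0.001,0,0, -0.0001,0.001,0,0]' | grep -E 'pos|force'; python3 -m creep '[-0.0001,0.001,0,0, -0.0001,0.001,0,0]'| grep -E 'pos|force'; python3 -m creep '[-0.0001,0.001,0,0, -0.0001,0.001,0,0]'| grep -E 'pos|force'
```

```text
ee_pos: [542.2, -54.9, 13.6]
ft_force: [0.2, 0.3, -0.3]
grasp_force: 0.0
ee_pos: [542.1, -53.9, 13.7]
ft_force: [0.4, 0.6, 0.2]
grasp_force: 0.0
ee_pos: [542.0, -52.8, 13.7]
ft_force: [0.4, 0.1, 0.5]
grasp_force: 0.0
```

```bash
python3 -m creep '[-0.0001,0.001,0,0, -0.0001,0.001,0,0]' | grep -E 'pos|ft_force'; python3 -m creep '[-0.0001,0.001,0,0, -0.0001,0.001,0,0]'| grep -E 'pos|ft_force'; python3 -m creep '[-0.0001,0.001,0,0, -0.0001,0.001,0,0]'| grep -E 'pos|ft_force'
python3 - <<'E'
from h import *
ims=[]
for n,(u,v) in dict(top=(265,170),scene=(280,170)).items():
    p,d=cams.get_image(n); c=cv2.resize(p[v:v+37,u:u+100,::-1],None,fx=8,fy=8,interpolation=2); ims.append(c)
cv2.imwrite("pics/e.png",np.vstack(ims))
E
```

```text
ee_pos: [541.9, -51.8, 13.6]
ft_force: [1.1, 0.1, 0.4]
ee_pos: [541.8, -50.8, 13.7]
ft_force: [0.8, 0.0, -0.6]
ee_pos: [541.7, -49.8, 13.7]
ft_force: [0.2, 0.3, -0.5]
```

View pics/e.png

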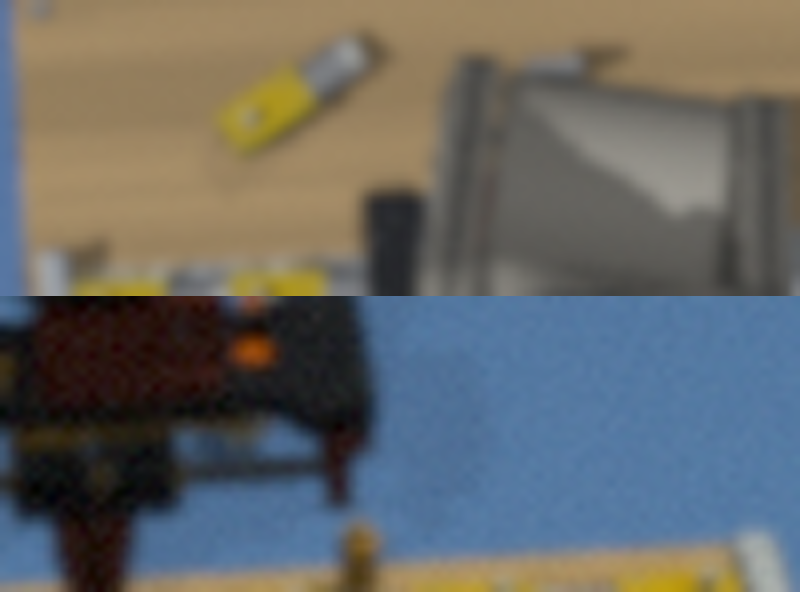

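```bash
cat > m.py <<'E'
from h import *
P=np.load("P.npy")
def meas(p):
    h=cv2.cvtColor(p,cv2.COLOR_RGB2HSV); m=((h[...,0]>20)&(h[...,0]<34)&(h[...,1]>185)&(h[...,2]>110)).astype(np.uint8)
    k,l,s,c=cv2.connectedComponentsWithStats(m); out=[]
    for i in range(1,k):
        if s[i,4]>25:
            r=least_squares(lambda a:proj("scene",j2w(P,[a[0],a[1],19]))[0]-c[i],[0,0]).x
            if abs(r[1])<20 and abs(r[0])<190: out.append((s[i,4],(r-[14,0]).round(1), c[i].round(2)))
    return out
E
python3 - <<'E'
from m import *
from workcell import get_obs
print(meas(np.load("scene0.npz")["p"])); p,d=cams.get_image("scene"); print(meas(p)); o=get_obs()["ee_pos"]; print(w2j(P,o))
# depth-free: stop face
cv2.imwrite("pics/f.png",cv2.resize(p[195:225,270:395,::-1],None,fx=6,fy=6,interpolation=2))
E
```

```text
[(np.int32(62), array([70.1,  0.9]), array([340.94, 208.9 ])), (np.int32(70), array([-3. , -0.1]), array([313.99, 210.71])), (np.int32(63), array([-76.6,  -0.7]), array([286.52, 212.46]))]
[(np.int32(65), array([ 1.339e+02, -1.000e-01]), array([364.34, 207.77])), (np.int32(65), array([63.1, -0.5]), array([338.45, 209.38])), (np.int32(68), array([-6.3, -0.5]), array([312.76, 210.88]))]
[[-49.89136316  -0.07078737  13.65527025]]
```

View pics/f.png

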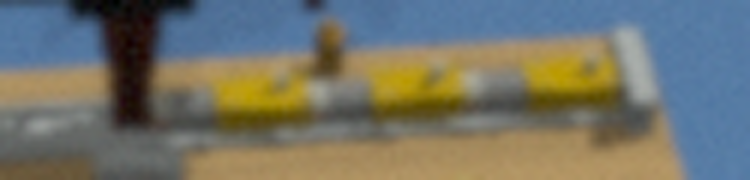

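All three motors measure about 1 mm short of home (133.9, 63.1, −6.3). I'll keep creeping until the force shows contact with the stop.

```bash
python3 -m creep '[0,0.0005,0,0, -0.0001,0.001,0,0]' | grep -E 'pos|ft_force'; python3 -m creep '[0,0.0005,0,0, -0.0001,0.001,0,0]'| grep -E 'pos|ft_force'
```

```text
ee_pos: [541.7, -49.0, 13.7]
ft_force: [-1.0, -0.7, -1.2]
ee_pos: [541.7, -48.1, 13.7]
ft_force: [0.0, -4.5, -0.8]
```

```bash
python3 -m creep '[0,0.0003,0,0, 0,0.0003,0,0, 0,0.0003,0,0, 0,0.0003,0,0]' | grep -E 'pos|ft_force'
python3 - <<'E'
from m import *
p,d=cams.get_image("scene"); print(meas(p))
E
```

```text
ee_pos: [541.8, -48.1, 13.8]
ft_force: [0.9, -5.8, -0.1]
[(np.int32(63), array([1.351e+02, 1.000e-01]), array([364.78, 207.7 ])), (np.int32(64), array([65.3, -0.5]), array([339.25, 209.34])), (np.int32(64), array([-4.7, -0.6]), array([313.38, 210.88]))]
```

The row is home (135.1, 65.3, −4.7) with 5.8 N against the stop. Next I back off, rise, and go round to the thumb plate's outer side.

```bash
python3 -m creep '[0.0004,-0.005,0,0, 0.0012,-0.015,0,0, 0.002,-0.025,0,0, 0.0024,-0.03,0.01,0, 0.0024,-0.03,0.03,0, 0.0024,-0.03,0.05,0, 0.0024,-0.03,0.065,0, 0.0024,-0.03,0.07,0, 0.0024,-0.03,0.07,0]' 0 | grep -E 'pos|ft'; python3 -m creep '[0.015,0.005,0,0, 0.035,0.012,0,0, 0.06,0.02,0,0, 0.085,0.028,0,0, 0.105,0.033,0,0, 0.12,0.036,0,0, 0.127,0.038,0,0, 0.127,0.038,0,0, 0.127,0.038,0,0]' | grep -E 'pos|ft'; python3 -m creep '[0,0,-0.015,0, 0,0,-0.035,0, 0,0,-0.055,0, 0,0,-0.065,0, 0,0,-0.068,0, 0,0,-0.068,0, 0,0,-0.068,0]'
python3 - <<'E'
from m import *
from workcell import get_obs
p,d=cams.get_image("scene"); print(meas(p)); o=get_obs()["ee_pos"]; print(w2j(P,o))
cv2.imwrite("pics/g.png",cv2.resize(p[165:275,220:400,::-1],None,fx=4,fy=4,interpolation=2))
E
```

```text
ee_pos: [545.0, -78.3, 85.4]
ft_force: [0.5, -0.4, -0.4]
ee_pos: [669.8, -39.8, 82.6]
ft_force: [-0.1, -0.3, -0.0]
t: 9.83
ee_pos: [671.1, -39.8, 16.0]
orientation: [3.139, 0.123, 0.001]
ft_force: [-0.1, -0.2, -0.4]
width: 0.7
grasp_force: 0.0
[(np.int32(64), array([135.7,  -0.3]), array([365.03, 207.8 ])), (np.int32(64), array([63.9,  0.4]), array([338.69, 209.16]))]
[[ -50.02453733 -130.24561361   16.49260364]]
```

View pics/g.png

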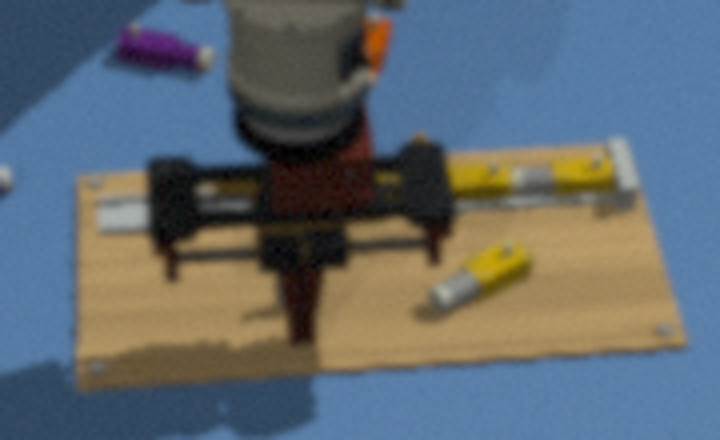

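The fingertip is in front of the plate with a clear path, and the row is unchanged. Now I push toward jig +y.

```bash
python3 -m creep '[-0.003,-0.0002,0,0, -0.007,-0.0006,0,0, -0.011,-0.0009,0,0, -0.015,-0.0012,0,0, -0.019,-0.0015,0,0, -0.023,-0.0018,0,0, -0.027,-0.0021,0,0, -0.031,-0.0024,0,0, -0.035,-0.0028,0,0, -0.039,-0.0031,0,0]' 0 | grep -E 'pos|ft'; python3 -m creep '[-0.003,-0.0002,0,0, -0.006,-0.0005,0,0, -0.009,-0.0007,0,0, -0.012,-0.0009,0,0, -0.015,-0.0012,0,0, -0.018,-0.0014,0,0, -0.02,-0.0016,0,0, -0.022,-0.0017,0,0, -0.022,-0.0017,0,0]' | grep -E 'pos|ft';  python3 -m creep '[-0.001,-0.0001,0,0, -0.002,-0.0002,0,0, -0.002,-0.0002,0,0]' | grep -E 'pos|ft'
```

```text
ee_pos: [631.9, -42.8, 15.9]
ft_force: [2.2, -0.0, 1.1]
ee_pos: [609.3, -44.5, 15.5]
ft_force: [0.7, -0.5, -0.5]
ee_pos: [608.5, -44.6, 15.6]
ft_force: [4.0, 0.9, -2.3]
```

```bash
python3 -m creep '[-0.001,-0.0001,0,0, -0.001,-0.0001,0,0, -0.001,-0.0001,0,0]' | grep -E 'pos|ft';python3 -m creep '[-0.001,-0.0001,0,0, -0.001,-0.0001,0,0, -0.001,-0.0001,0,0]' | grep -E 'pos|ft'
```

```text
ee_pos: [608.5, -44.6, 15.8]
ft_force: [7.1, 1.0, -3.9]
ee_pos: [608.5, -44.7, 15.9]
ft_force: [9.0, 1.6, -6.1]
```

The plate is hard against its limit: no motion while the force rises to 9 N. I retreat and check.

```bash
python3 -m creep '[0.005,0.0004,0,0, 0.015,0.0012,0,0, 0.03,0.0024,0,0, 0.04,0.003,0.01,0, 0.045,0.0035,0.04,0, 0.05,0.004,0.08,0, 0.06,0.004,0.12,0, 0.08,-0.02,0.15,0, 0.1,-0.05,0.17,0, 0.12,-0.08,0.18,0]' 0 | grep -E 'pos|ft'; python3 -m creep '[0.01,-0.03,0,0, 0.02,-0.06,0,0, 0.03,-0.09,0,0, 0.03,-0.12,0,0, 0.03,-0.15,0,0, 0.03,-0.18,0,0, 0.03,-0.2,0,0, 0.03,-0.22,0,0, 0.03,-0.22,0,0, 0.03,-0.22,0,0]' | grep -E 'pos|ft'
python3 - <<'E'
from m import *
p,d=cams.get_image("scene"); print(meas(p)); ims=[p[175:250,220:400]]
p,d=cams.get_image("top"); ims.append(p[140:225,250:430])
for n in C: print(n,[(proj(n,j2w(P,[-51,-97+b,39]))[0]-dict(top=(250,140-75),scene=(220,175))[n])*4 for b in(40,46)])
cv2.imwrite("pics/i.png",np.vstack([cv2.resize(i[:,:,::-1],None,fx=3.6,fy=3.6,interpolation=2) for i in ims]))
E
```

```text
ee_pos: [728.1, -125.2, 200.3]
ft_force: [0.2, -0.5, -0.4]
ee_pos: [755.5, -345.4, 195.0]
ft_force: [0.3, 0.3, 0.2]
[(np.int32(65), array([135.7,  -0. ]), array([365.  , 207.72])), (np.int32(63), array([64.6, -0.3]), array([338.97, 209.3 ])), (np.int32(65), array([-5.3, -0.4]), array([313.12, 210.85]))]
top [array([340.15457879, 493.07799789]), array([340.58084914, 499.80726841])]
scene [array([289.17975991, 184.16161921]), array([288.50748292, 177.81728723])]
```

View pics/i.png

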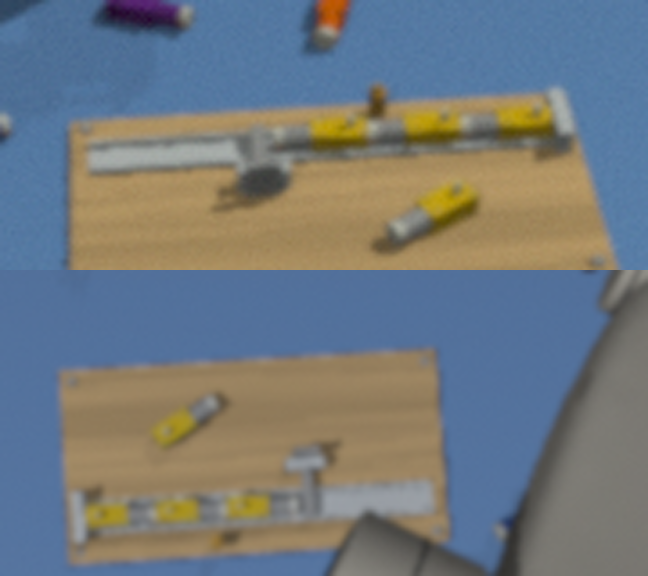

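The bolt spans the rail in both views, with its plate against the guide block. The motors are home and the arm is clear.

```bash
python3 -c "
from workcell import ticket
print(ticket.close_job())"
```

```text
the job is handed in; nothing more can be done
None
```

The row of three motors is closed up against the end stop, the bolt is pushed all the way across behind it, and the job is handed in; the final pictures agree, but the hand-in returned no verdict.

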